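# Test the press's safety edge with one stroke of the fingertips

## Robot

A 7-joint arm with a two-finger parallel gripper is mounted at the origin on the work surface. World frame = base frame: x ahead of the robot, y to its left, z up, the work surface at z = 0. Lengths are in m, angles in rad, forces in N, time in s.
With the tool pointing down it reaches from about 0.4 to 0.85 m from the base axis. Payload 10.4 kg.
Tool frame: the origin (TCP) lies between the finger pads; the fingertips stand 22 mm ahead of it and the grasp point (between the pads) lies 3 mm ahead of it; z points along the fingers, y is the line along which they close (so a half turn about z gives the same grasp; the last joint's range is limited). The gripper opens to 85 mm and grips with 20 to 120 N. Pads are 22 mm wide; open, the fingers measure 114 mm over their backs; the gripper's body (76 mm by 85 mm) begins 54 mm behind the grasp point. The pads swing forward as they close: fully open they stand 13 mm farther back than shut.
Start: joints at [1.101, 0.332, -0.065, 1.46, 0.022, 1.35, -0.088], TCP at [0.27, -0.564, 0.253] pointing down, gripper open.
Joint ranges: [-2.6, 2.6], [-0.5, 2.12], [-1.47, 1.34], [0.16, 2.42], [-1.27, 4.41], [0.06, 2.06], [-2.6, 2.6]. Speed limits (rad/s): [2.22, 2.22, 2.79, 2.79, 3.14, 3.14, 3.14].

## Interface

Orientations are given as a unit quaternion [x, y, z, w].
In Python, from workcell import manip, camera, ticket, boxes_of, outline_of gives the robot as it stands.
- The arm moves only by the tool carry_out, never from a script. Its argument "deltas" is a list of rows, each a list of 5 numbers: the shift along the tool's x, y, z as a fraction of full scale, then the turn about the tool's z as a fraction of full scale, then the opening, from -1 (shut) to 1 (fully open), so that 0 is half open. In form: [[tx, ty, tz, spin, gripper], ...]. A call has 1 to 20 rows; each row is the pose to reach, as a shift and turn from the pose commanded when the call began, along the tool's axes at that moment; what a row does not reach only later rows make up. Full scale, the value 1, is 150 mm for a shift and 30 degrees for a turn. A row lasts 1/8 s, in which the tool goes at most 62.5 mm and 10.7 degrees, less where a joint would pass 70% of its speed; a pose out of reach is approached as far as the arm can. A call with a number of a shift or a turn outside -1 to 1 is refused whole. A call with a gripper value outside its range is refused whole. The fingers move at their own pace and stop on an object; "force" is the grip in N (left out, the last holds). Time passes only in rows, so rows that repeat a pose let the fingers close. It gives the time, the measured TCP pose, the force, the opening and the grip force at its end, in the units of the state.
- manip.get_obs(): the state, without advancing time (a new reading comes with each control period).
- camera(name): name is "side" or "top" or "wrist"; returns a dict with "img" (400x640x3 uint8, red, green, blue), "depth" (400x640 float32, m along the optical axis (not along the pixel's ray), 0 where there is no reading), "vertical_fov" (degrees; the focal length in pixels is half the picture's height over the tangent of half this angle, whatever the lens; pixels are square), "cx", "cy" (the principal point, pixels), "R" (3x3) and "t" (3): a world point X has camera coordinates R X + t. Camera axes: x right, y down, z forward; pixel columns grow to the right and rows downward; lengths in m; the calibration is good to about 2 mm. A picture is of the moment at which its call begins.
- ticket.hand_in(): hands the job in; it is judged then, once.
Trained networks look in a picture, given as the dict that the camera call returned (one of the last four; its "shot" number tells which), for a name from the list of things; names that differ only in an ending like _2 or _b are one class to them, and where a whole thing is asked for, a point or a joint stands for the part that bears it (a point fixed in the world has none). Each returns a list of dicts, best first, with "conf" (0 to 1); they miss things now and then, are a little off and sometimes report something else, mostly with a low value. They report only what shows in the picture. A call takes as long as a camera call.
- boxes_of(query, picture): "position" ([x, y, z] in m, in world coordinates, good to about 4 mm: the middle of the surface that is visible of it).
- outline_of(query, picture): "region" (400x640 bool, what is visible of it).
The state is a dict: "clock": time; "joint_pos": joint angles; "joint_velocities": joint speeds; "tau": joint torques, N m; "position": TCP position; "ee_rot": TCP orientation; "ft_force": force on the tool from outside, world axes, zero at the start; "torque": the same for the moment, N m; "grip_width": opening from 0.0 (shut) to 1.0 (fully open); "grasp_force": force on a finger pad.
Only numpy, scipy, OpenCV 4.12 (cv2) and the standard library are available. Lean on these libraries where they do the work, as an engineer would, in place of code of your own. Each camera call takes 0.05 s, during which the arm holds its last target. There are 200 camera calls.

## Task

The bent rubber safety edge of the roller press lies on the bench on its test stand. With the fingers closed together, press the rubber strip down lightly with the fingertips at the end beside the grey junction box and run them along the whole strip, round the bend to the plain end, keeping it pressed all the way without lifting off and never pushing it down to its stop; then lift clear so that it springs back. Lift nothing, and leave the stand and the things around it where they are.

Things in the scene. Friction and masses are not known exactly. Their poses are not given: they have to be found in the camera images.
- stand: safety edge on its heavy loose stand (about 2.6 kg): dark steel foot 56 mm wide, 10 mm thick; aluminium channel 32 mm wide, rim 34 mm over the bench; in it the black rubber strip, 24 mm wide, flat top 54 mm over the bench. Any heading. Origin on the bench, midway between the ends of the strip; x along the longer leg, away from the junction box, z up
- strip_bend (a point): middle of the bend, on the strip's top face at rest. In plan the strip's middle line is a straight leg of 95 mm from the junction box, a round bend of 60 degrees to the left (radius 60 mm) and a straight leg of 60 mm; half-round ends of 12 mm beyond that
- junction_box (a point): top centre of the grey junction box, 40 x 44 mm, 38 mm high over the bench, at the outer end of the longer leg; lower than the strip even when that is fully pressed
- strip (a joint): how far the rubber strip is pressed down, in m: 0 at rest, 0.012 at its stop. It moves straight down as one piece, whichever place is pressed, and springs back by itself: about 1.2 N at the first movement, 0.4 N more per mm, about 6 N at the stop. It counts as pressed from 1.5 mm and as pushed to its stop from 10.5 mm
- edge0 (a point): point on the middle line of the strip, on its top face at rest (54 mm above the bench; stays there when the strip is pressed), 14 mm from where the half-round end beside the junction box begins: the start of the stroke
- edge1 (a point): the same, 1 x 31.6 mm further along the strip
- edge2 (a point): the same, 2 x 31.6 mm further along the strip
- edge3 (a point): the same, 3 x 31.6 mm further along the strip
- edge4 (a point): the same, 4 x 31.6 mm further along the strip
- edge5 (a point): the same, 5 x 31.6 mm further along the strip
- edge6 (a point): the same, 14 mm from where the half-round plain end begins: the end of the stroke
- frit_jar: bystander: a jar of coloured glass with a black cap, 52 mm across, 68 mm tall, standing in the hollow of the bend; origin at the centre of its underside; leave it alone
- foil_reel: bystander: a reel of copper, 52 mm across, 22 mm tall, lying flat near the junction box on the same side as the jar; origin at the centre of its underside; leave it alone
- screwdriver: bystander: a screwdriver, lying flat on the outer side of the bend, along the longer leg; about 200 mm long and 26 mm high; leave it alone
- glass_tile: bystander: a green glass sample tile, 60 x 45 x 6 mm, lying flat outside the bend; origin at the centre of its underside; leave it alone
- bench_brush: bystander: a bench brush, lying at the left of the bench, well away from the strip; under 30 mm high; leave it alone
- mixing_cup: bystander: a white mixing cup, 70 mm across, 70 mm tall, at the right of the bench; origin at the centre of its underside; leave it alone
- parts_tub: bystander: an open white tub, 150 x 110 x 50 mm, at the left of the bench beyond the brush; origin at the centre of its underside; leave it alone

How it is judged:
On the way, in this order (a step that is already met when the one before it is completed fails the run):
1. the fingertips press the strip lightly at the junction-box end: pressed 1.5 to 10.5 mm, within 14 mm of edge0 in plan (horizontal distance between the grasp point and edge0 below 0.014 m and value of joint strip between 0.0015 and 0.0105 m and contact force between the fingers and stand above 0.4 N), for 0.04 s.
2. the fingertips press the strip lightly at point 1 of the stroke: pressed 1.5 to 10.5 mm, within 14 mm of edge1 in plan (horizontal distance between the grasp point and edge1 below 0.014 m and value of joint strip between 0.0015 and 0.0105 m and contact force between the fingers and stand above 0.4 N), for 0.04 s.
3. the fingertips press the strip lightly at point 2 of the stroke: pressed 1.5 to 10.5 mm, within 14 mm of edge2 in plan (horizontal distance between the grasp point and edge2 below 0.014 m and value of joint strip between 0.0015 and 0.0105 m and contact force between the fingers and stand above 0.4 N), for 0.04 s.
4. the fingertips press the strip lightly at point 3 of the stroke: pressed 1.5 to 10.5 mm, within 14 mm of edge3 in plan (horizontal distance between the grasp point and edge3 below 0.014 m and value of joint strip between 0.0015 and 0.0105 m and contact force between the fingers and stand above 0.4 N), for 0.04 s.
5. the fingertips press the strip lightly at point 4 of the stroke: pressed 1.5 to 10.5 mm, within 14 mm of edge4 in plan (horizontal distance between the grasp point and edge4 below 0.014 m and value of joint strip between 0.0015 and 0.0105 m and contact force between the fingers and stand above 0.4 N), for 0.04 s.
6. the fingertips press the strip lightly at point 5 of the stroke: pressed 1.5 to 10.5 mm, within 14 mm of edge5 in plan (horizontal distance between the grasp point and edge5 below 0.014 m and value of joint strip between 0.0015 and 0.0105 m and contact force between the fingers and stand above 0.4 N), for 0.04 s.
7. the fingertips press the strip lightly at the plain end: pressed 1.5 to 10.5 mm, within 14 mm of edge6 in plan (horizontal distance between the grasp point and edge6 below 0.014 m and value of joint strip between 0.0015 and 0.0105 m and contact force between the fingers and stand above 0.4 N), for 0.04 s.
At the end, for the whole second after the job is handed in: after the whole stroke in order, the strip has sprung back (under 1 mm), the stand is at rest, level and within 15 mm of where it began, and no bystander has moved more than 15 mm (value of joint strip below 0.001 m and distance of each of stand, frit_jar, foil_reel, screwdriver, glass_tile, bench_brush, mixing_cup, parts_tub from where it was at the start of the episode below 0.015 m and linear speed of stand below 0.01 m/s and angle between stand's own z axis and vertical below 0.03 rad); the robot touches nothing.
It fails at once if the strip is pushed down to its stop (over 10.5 mm) (value of joint strip above 0.0105 m).
It fails at once if between the ends of the stroke, the fingertips are off the strip and within 8 mm above it: lifted off, or touched down part-way ((horizontal distance between the grasp point and edge1 below 0.016 m and z of the grasp point in the frame of edge1 below 0.027 m and value of joint strip below 0.0006 m) or (horizontal distance between the grasp point and edge2 below 0.016 m and z of the grasp point in the frame of edge2 below 0.027 m and value of joint strip below 0.0006 m) or (horizontal distance between the grasp point and edge3 below 0.016 m and z of the grasp point in the frame of edge3 below 0.027 m and value of joint strip below 0.0006 m) or (horizontal distance between the grasp point and edge4 below 0.016 m and z of the grasp point in the frame of edge4 below 0.027 m and value of joint strip below 0.0006 m) or (horizontal distance between the grasp point and edge5 below 0.016 m and z of the grasp point in the frame of edge5 below 0.027 m and value of joint strip below 0.0006 m)).
It fails at once if the test stand is shifted more than 15 mm, lifted or tipped (distance of stand from where it was at the start of the episode above 0.015 m or height (world z) of stand above 0.008 m or angle between stand's own z axis and vertical above 0.1 rad).
It fails at once if a bystander is moved more than 15 mm (distance of any of frit_jar, foil_reel, screwdriver, glass_tile, bench_brush, mixing_cup, parts_tub from where it was at the start of the episode above 0.015 m).
It also fails if it takes over 42 s, if anything falls off the work surface, if the arm or the gripper's body presses on something with over 40 N, if the wrist force passes 120 N, or if a joint passes its speed limit or range.

## Working session

There is one attempt and no reset: what is moved stays moved. The work goes in short steps, Python scripts to look and compute and a tool call to move; the robot and the scene stay as the last step left them, time stands still between calls to the robot, and variables do not carry over. Pictures are saved under pics/ and viewed, at most 10 in all, crops included, and the job is handed in when it is done.

Besides the shell and the picture viewer there is one more tool, called after "Emit:" as name([rows], argument=value, ...), one row to a line, values as JSON. carry_out: Moves the arm, as the interface text tells. Its arguments: {"type":"object","properties":{"deltas":{"type":"array","items":{"type":"array","items":{"type":"number"}}},"force":{"type":"number"}},"required":["deltas"]}

```bash
mkdir -p pics; cat > h.py <<'E'
import numpy as np, cv2
from workcell import manip, camera, ticket, boxes_of, outline_of
def pts(p,mask=None):
    d=p["depth"]; f=200/np.tan(np.radians(p["vertical_fov"])/2)
    v,u=np.nonzero((d>0) if mask is None else (d>0)&mask)
    z=d[v,u]; X=np.c_[(u-p["cx"])*z/f,(v-p["cy"])*z/f,z]
    return (X-p["t"])@np.asarray(p["R"]), u, v
def save(p,n): cv2.imwrite("pics/"+n,cv2.cvtColor(p["img"],cv2.COLOR_RGB2BGR))
E
python3 - <<'E'
from h import *
p=camera("top"); save(p,"top1.png")
for q in ["stand","strip_bend","junction_box","edge0","edge3","edge6","frit_jar","foil_reel","screwdriver","glass_tile"]:
    print(q,[(np.round(b["position"],3).tolist(),round(b["conf"],2)) for b in boxes_of(q,p)[:2]])
P,u,v=pts(p); m=(P[:,2]>.046)&(P[:,2]<.062)
n,l,s,c=cv2.connectedComponentsWithStats(np.uint8(np.isin(np.arange(256000),v[m]*640+u[m]).reshape(400,640)))
print(s.tolist()[:20],manip.get_obs())
E
```

```text
stand [([0.599, -0.208, 0.057], 0.69), ([0.577, -0.206, 0.034], 0.55)]
strip_bend [([0.579, -0.204, 0.033], 0.72)]
junction_box [([0.552, -0.137, 0.065], 0.69), ([0.719, -0.241, 0.005], 0.55)]
edge0 [([0.57, -0.203, 0.042], 0.91), ([0.623, 0.474, -0.001], 0.36)]
edge3 [([0.57, -0.203, 0.042], 0.91), ([0.623, 0.474, -0.001], 0.36)]
edge6 [([0.57, -0.203, 0.042], 0.91), ([0.623, 0.474, -0.001], 0.36)]
frit_jar [([0.484, -0.13, 0.004], 0.65), ([0.551, -0.137, 0.065], 0.55)]
foil_reel [([0.488, -0.13, 0.005], 0.71)]
screwdriver [([0.533, -0.289, 0.022], 0.88), ([0.578, -0.204, 0.035], 0.61)]
glass_tile [([0.717, -0.243, 0.006], 0.55)]
[[0, 0, 640, 400, 253402], [503, 51, 4, 27, 61], [240, 58, 2, 2, 2], [239, 63, 1, 1, 1], [241, 63, 1, 1, 1], [412, 71, 1, 2, 2], [241, 72, 1, 3, 3], [299, 72, 1, 1, 1], [322, 73, 8, 9, 19], [344, 72, 18, 12, 41], [389, 72, 17, 13, 44], [300, 75, 18, 7, 36], [340, 74, 1, 2, 2], [366, 75, 17, 10, 41], [411, 74, 16, 12, 47], [331, 77, 9, 6, 18], [362, 76, 1, 1, 1], [383, 78, 2, 2, 2], [406, 79, 1, 1, 1], [429, 79, 1, 1, 1]] {'clock': 0.55, 'joint_pos': array([ 1.10137241,  0.33221416, -0.06466954,  1.46011443,  0.02158127,
        1.34991205, -0.08850931]), 'joint_velocities': array([-0.00230249, -0.00028502, -0.00028974, -0.00121884,  0.00087812,
       -0.00044327,  0.00046875]), 'tau': array([-6.63134488e-04, -6.24856997e+01,  4.87794180e-02, -3.91632450e+01,
        1.64698076e-02,  2.18136913e-03,  2.65438769e-05]), 'position': array([ 0.27007295, -0.56364606,  0.25332169]), 'ee_rot': array([9.75151462e-01, 2.21539221e-01, 1.70854268e-05, 1.89188387e-05]), 'ft_force': array([ 0.49816423, -0.15216709, -0.56721295]), 'torque': array([-0.06538674, -0.00851123, -0.00638905]), 'grasp_force': 0.0, 'grip_width': 0.9972648029175868}
```

View pics/top1.png

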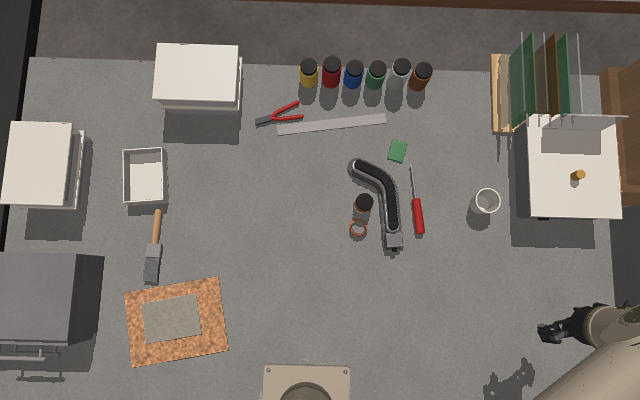

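The picture shows the strip: junction box near (394,240), bend near (383,183), plain end near (357,163). The jar is at (363,203), the reel at (358,229) and the screwdriver runs from (412,165) to (419,230). Next I fit the strip template to dark points at strip height.

```bash
cat >> h.py <<'E'
from scipy.optimize import differential_evolution, minimize
S=np.linspace(0,.2178,110)
def line(s):
    s=np.atleast_1d(s); a=np.clip((s-.095)/.06,0,np.pi/3); r=np.clip(s-.095-.06*np.pi/3,0,None)
    return np.c_[np.minimum(s,.095)+.06*np.sin(a)+r*.5, .06*(1-np.cos(a))+r*np.sin(np.pi/3)]
def pose(q,X): c,s=np.cos(q[2]),np.sin(q[2]); return X@np.array([[c,s],[-s,c]])+q[:2]
E=line(.014+np.arange(7)*.1898/6)
def strip_pix(p,q0,zlo=.048,zhi=.060,box=.16,dark=60):
    P,u,v=pts(p); g=p["img"][v,u].max(1)
    m=(P[:,2]>zlo)&(P[:,2]<zhi)&(np.hypot(*(P[:,:2]-q0).T)<box)&(g<dark)
    return P[m],u[m],v[m]
def fit(p,P,bounds):
    # template footprint seen in camera vs mask: plan IoU on 1.5 mm grid of visible points
    from scipy.spatial import cKDTree
    A=pts(p)[0]; A=A[(np.hypot(*(A[:,:2]-P[:,:2].mean(0)).T)<.2)]
    L=line(S); t=cKDTree(P[:,:2]); 
    inner=np.vstack([L+0]+[L+np.array([dx,dy]) for dx,dy in .010*np.c_[np.cos(np.arange(8)*np.pi/4),np.sin(np.arange(8)*np.pi/4)]])
    def cost(q):
        d=cKDTree(pose(q,L)).query(P[:,:2])[0]; e=t.query(pose(q,inner))[0]
        return np.mean(np.clip((d-.012)/.004,0,3)**2)+np.mean(np.clip((e-.002)/.004,0,3)**2)
    r=differential_evolution(cost,bounds,popsize=12,maxiter=60,seed=1,tol=1e-6)
    return r.x,r.fun
E
python3 - <<'E'
from h import *
p=camera("top")
P,u,v=strip_pix(p,[.58,-.2]); print(len(P),P.min(0),P.max(0))
q,c=fit(p,P,[(.4,.65),(-.35,-.1),(-.6,1.0)]); print(q,c); print(pose(q,E).round(4).tolist())
f=200/np.tan(np.radians(p["vertical_fov"])/2)
im=p["img"].copy(); im[v,u]=[255,0,255]
im=cv2.resize(im[130:270,310:450],None,fx=4,fy=4,interpolation=0)
for x,y in pose(q,line(S[::4])):
    X=np.asarray(p["R"])@[x,y,.054]+p["t"]; w=X[:2]/X[2]*f+[p["cx"],p["cy"]]
    cv2.circle(im,tuple(int(k) for k in (w-[310,130])*4+2),3,(0,255,0),-1)
p["img"]=im; save(p,"fit1.png")
E
```

```text
737 [ 0.48214256 -0.23314398  0.04812293] [ 0.67164798 -0.11532395  0.05981653]
[ 0.49366596 -0.22280735  0.09730361] 0.08581113605999595
[[0.5076, -0.2214], [0.5391, -0.2184], [0.5706, -0.2153], [0.6018, -0.2106], [0.6277, -0.1932], [0.6429, -0.1656], [0.656, -0.1368]]
```

View pics/fit1.png

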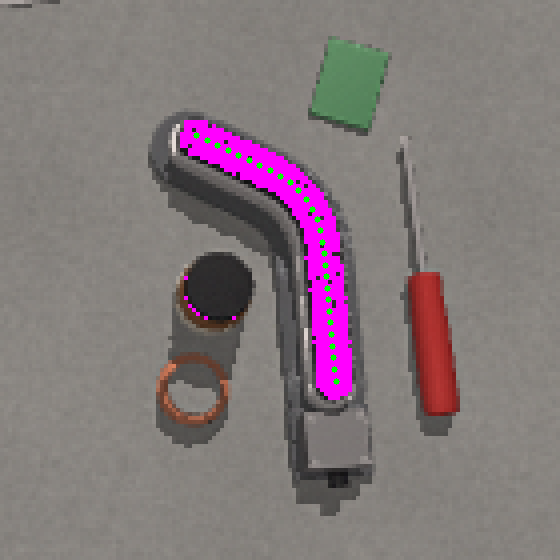

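The fit overlays the strip well. I close the fingers, square the tool to the world axes and head over, staying high.

Emit:
carry_out([
  [0.15,-0.1,0,0.15,-1],
  [0.35,-0.2,0,0.35,-1],
  [0.55,-0.33,0,0.55,-1],
  [0.75,-0.47,0,0.75,-1],
  [0.9,-0.57,0,0.83,-1],
  [0.95,-0.6,0,0.853,-1],
  [0.95,-0.6,0,0.853,-1],
  [0.95,-0.6,0,0.853,-1],
], force=30)

```text
clock: 1.6
position: [0.3588, -0.4221, 0.2532]
ee_rot: [1.0, -0.001, -0.0, 0.0]
ft_force: [-0.7, 0.1, 0.0]
grip_width: 0.001
grasp_force: 0.0
```

Emit:
carry_out([
  [0.15,-0.15,0,0,-1],
  [0.35,-0.35,0,0,-1],
  [0.55,-0.6,0,0,-1],
  [0.75,-0.8,0,0,-1],
  [0.9,-0.95,0,0,-1],
  [0.9,-0.95,0,0,-1],
  [0.9,-0.95,0,0,-1],
])

```text
clock: 2.48
position: [0.4938, -0.28, 0.2531]
ee_rot: [1.0, -0.001, -0.0, 0.0]
ft_force: [-0.4, -0.6, -0.4]
grip_width: -0.001
grasp_force: 0.0
```

```bash
python3 - <<'E'
from h import *
p=camera("wrist"); t=camera("top")
P,u,v=strip_pix(p,[.57,-.2]); print(len(P),P.min(0),P.max(0),np.median(P[:,2]))
for c in (t,p):
    P,_,_=strip_pix(c,[.57,-.2]); P=P[np.hypot(P[:,0]-.551,P[:,1]+.137)>.04]
    if len(P)>100:
        if len(P)>3000: P=P[::len(P)//3000]
        q,e=fit(c,P,[(.45,.53),(-.26,-.18),(-.1,.3)]); print(len(P),q,e,pose(q,E).round(4).tolist())
f=200/np.tan(np.radians(p["vertical_fov"])/2)
for x,y in pose(q,line(S[::4])):
    X=np.asarray(p["R"])@[x,y,.054]+p["t"]; w=X[:2]/X[2]*f+[p["cx"],p["cy"]]
    cv2.circle(p["img"],tuple(int(k) for k in w),2,(0,255,0),-1)
save(p,"w1.png"); print(manip.get_obs()["position"])
E
```

```text
5248 [ 0.48243122 -0.2374453   0.04807065] [ 0.67328657 -0.11618548  0.05994924] 0.05400837560754981
731 [ 0.4927292  -0.22226582  0.08713198] 0.00025614727021268456 [[0.5067, -0.221], [0.5382, -0.2183], [0.5697, -0.2155], [0.601, -0.2112], [0.6271, -0.194], [0.6426, -0.1666], [0.656, -0.1379]]
5172 [ 0.49343452 -0.22615446  0.10033953] 1.5842482672224632e-05 [[0.5074, -0.2248], [0.5388, -0.2216], [0.5703, -0.2184], [0.6015, -0.2137], [0.6274, -0.1961], [0.6425, -0.1685], [0.6555, -0.1397]]
[ 0.49369801 -0.28009646  0.25325543]
```

View pics/w1.png

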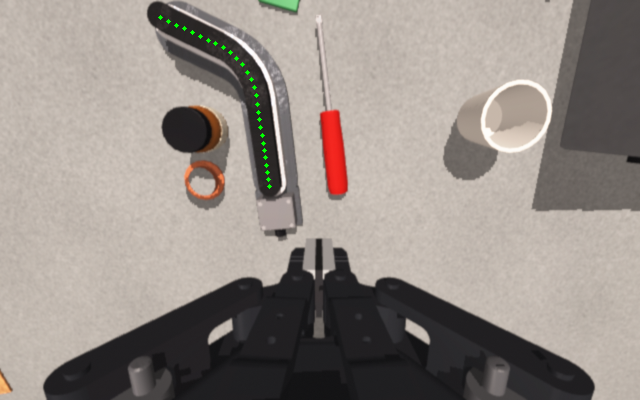

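The picture shows the whole strip, from about (269,187) to (160,17), and the fitted line lies on it. Top and wrist fits agree within 4 mm. Going above edge0.

Emit:
carry_out([
  [0.03,-0.15,0.1,0,-1],
  [0.07,-0.33,0.3,0,-1],
  [0.07,-0.38,0.5,0,-1],
  [0.07,-0.38,0.7,0,-1],
  [0.07,-0.38,0.88,0,-1],
  [0.07,-0.38,1.0,0,-1],
  [0.07,-0.38,1.0,0,-1],
  [0.07,-0.38,1.0,0,-1],
])

```text
clock: 3.58
position: [0.5057, -0.2219, 0.1044]
ee_rot: [1.0, -0.0, 0.001, 0.0]
ft_force: [0.1, -0.1, 0.6]
grip_width: -0.003
grasp_force: 0.0
```

Emit:
carry_out([
  [0,0,0.06,0,-1],
  [0,0,0.12,0,-1],
  [0,0,0.17,0,-1],
  [0,0,0.19,0,-1],
  [0,0,0.2,0,-1],
  [0,0,0.21,0,-1],
  [0,0,0.21,0,-1],
  [0,0,0.21,0,-1],
])

```text
clock: 4.58
position: [0.5052, -0.2214, 0.072]
ee_rot: [1.0, 0.0, 0.0, 0.0]
ft_force: [-3.0, 0.7, 2.2]
grip_width: 0.0
grasp_force: 1.4
```

```bash
python3 - <<'E'
from h import *
o=manip.get_obs(); print(o["position"],o["ft_force"])
p=camera("wrist");o=manip.get_obs(); print(o["position"],o["ft_force"])
P,u,v=strip_pix(p,[.6,-.18],.038,.060); print(len(P),np.median(P[:,2]))
for a in E[3:]: 
    x=pose([.4931,-.2242,.094],a[None])[0]; print(np.median(P[np.hypot(*(P[:,:2]-x).T)<.009,2]))
E
```

```text
[ 0.50515649 -0.22135639  0.07195201] [-2.99826742  0.70864833  2.23890129]
[ 0.50517331 -0.22138651  0.07194153] [-1.72266684  0.49756612  2.5167723 ]
9314 0.04996806851223004
0.049922777155569815
0.04980278232428683
nan
nan
  return _methods._mean(a, axis=axis, dtype=dtype,
  ret = ret.dtype.type(ret / rcount)
```

The strip is about 4 mm down with the right force. First half of the stroke, slightly deeper.

Emit:
carry_out([
  [0.02,0,0.005,0,-1],
  [0.05,0,0.01,0,-1],
  [0.09,0,0.01,0,-1],
  [0.13,-0.01,0.01,0,-1],
  [0.17,-0.01,0.01,0,-1],
  [0.21,-0.01,0.01,0,-1],
  [0.25,-0.02,0.01,0,-1],
  [0.29,-0.02,0.01,0,-1],
  [0.33,-0.02,0.01,0,-1],
  [0.37,-0.03,0.01,0,-1],
  [0.41,-0.03,0.01,0,-1],
  [0.43,-0.03,0.01,0,-1],
  [0.43,-0.03,0.01,0,-1],
])

```text
clock: 6.25
position: [0.5702, -0.2167, 0.0704]
ee_rot: [1.0, 0.0, 0.0, -0.0]
ft_force: [0.2, 0.3, 3.5]
grip_width: 0.001
grasp_force: 1.8
```

```bash
python3 - <<'E'
from h import *
p=camera("wrist");o=manip.get_obs(); print(o["position"],o["ft_force"])
t=camera("top"); P,_,_=strip_pix(p,[.6,-.18],.038,.060); print(np.median(P[:,2]))
f=200/np.tan(np.radians(p["vertical_fov"])/2)
for x,y in pose([.4931,-.2242,.094],E):
    X=np.asarray(p["R"])@[x,y,.0487]+p["t"]; w=X[:2]/X[2]*f+[p["cx"],p["cy"]]
    cv2.circle(p["img"],tuple(int(k) for k in w),3,(0,255,0),-1)
save(p,"w2.png")
E
```

```text
[ 0.57023406 -0.21672756  0.07052179] [-0.22943784  0.77014493  4.14607446]
0.04837543636376874
```

View pics/w2.png

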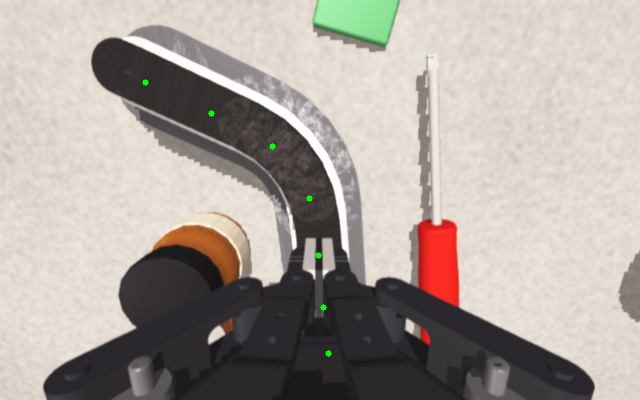

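The edge points (tips at (319,255), then (309,198), (272,146), (211,113), (145,82)) lie on the strip's middle line, and the pressing depth is about 5.5 mm. Running the rest of the stroke.

Emit:
carry_out([
  [0.02,0,0,0,-1],
  [0.06,-0.01,0,0,-1],
  [0.1,-0.01,0,0,-1],
  [0.14,-0.02,0,0,-1],
  [0.18,-0.02,0,0,-1],
  [0.22,-0.03,0,0,-1],
  [0.26,-0.05,0,0,-1],
  [0.305,-0.075,0,0,-1],
  [0.34,-0.105,0,0,-1],
  [0.38,-0.145,0,0,-1],
  [0.41,-0.185,0,0,-1],
  [0.435,-0.235,0,0,-1],
  [0.46,-0.28,0,0,-1],
  [0.48,-0.33,0,0,-1],
  [0.5,-0.38,0,0,-1],
  [0.525,-0.43,0,0,-1],
  [0.55,-0.48,0,0,-1],
  [0.57,-0.52,0,0,-1],
  [0.575,-0.53,0,0,-1],
  [0.575,-0.53,0,0,-1],
])

```text
clock: 8.85
position: [0.6561, -0.1368, 0.0703]
ee_rot: [1.0, 0.0, 0.0, -0.0]
ft_force: [-0.9, 2.0, 2.6]
grip_width: -0.004
grasp_force: 1.8
```

Emit:
carry_out([
  [0,0,-0.03,0,-1],
  [0,0,-0.12,0,-1],
  [0,0,-0.3,0,-1],
  [0,0,-0.55,0,-1],
  [0,0,-0.8,0,-1],
  [0,0,-0.9,0,-1],
  [0,0,-0.9,0,-1],
  [0,0,-0.9,0,-1],
])

```text
clock: 9.85
position: [0.6551, -0.1373, 0.2036]
ee_rot: [1.0, 0.0, -0.001, -0.0]
ft_force: [0.0, 0.2, -0.2]
grip_width: 0.002
grasp_force: 0.0
```

```bash
python3 - <<'E'
from h import *
t=camera("top"); P,_,_=strip_pix(t,[.57,-.2]); P=P[np.hypot(P[:,0]-.551,P[:,1]+.137)>.04]
print(len(P),np.median(P[:,2]))
if len(P)>200: print(fit(t,P,[(.45,.53),(-.26,-.18),(-.1,.3)]))
print(manip.get_obs()["ft_force"]); print(ticket.hand_in())
E
```

```text
50 0.05367780725016877
[-0.27026469 -0.24964991  0.13193298]
the job is handed in; nothing more can be done
None
```

I ran the full stroke from the junction-box end to the plain end without lifting off, then lifted clear and handed the job in; hand-in returned no verdict. The strip measured 4–5.5 mm down in the first half, the second half ran at the same commanded height, and it read sprung back afterwards. The arm blocked the final position check of the stand, and I did not recheck the things around it.

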